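# Take the tiffin apart into the wash basket

### The arm

A 6-joint arm with a two-finger parallel gripper is mounted at the origin on the work surface. World frame = base frame: x ahead of the robot, y to its left, z up, the work surface at z = 0. Lengths are in m, angles in degrees, forces in N, time in s.
With the tool pointing down it reaches from about 0.375 to 0.9 m from the base axis. Payload 3.1 kg.
Tool frame: the origin (TCP) lies on the centre line of the jaws, within the pads' length; the fingertips stand 25 mm ahead of it and the grasp point (between the pads) lies 6 mm ahead of it; z points along the fingers, y is the line along which they close (so a half turn about z gives the same grasp; the last joint's range is limited). The gripper opens to 87 mm and grips with 3 to 60 N. Pads are 19 mm wide; open, the fingers measure 117 mm over their backs; the gripper's body (75 mm by 190 mm) begins 51 mm behind the grasp point.
Start: joints at [-76.92, 30.224, 82.088, -0, 67.689, -10.227], TCP at [0.247, -0.574, 0.248] pointing down, gripper open.
Joint ranges: [-176.69, 176.69], [-43.24, 126.21], [12.49, 139.97], [-82, 262], [0, 151.66], [-163.58, 163.58]. Speed limits (degrees/s): [159.86, 159.86, 180, 180, 180, 180].

### API

Orientations are given as a 3x3 rotation matrix whose columns are the frame's x, y, z axes.
In Python, from rig import bot, cams, models gives the robot as it stands. The module is installed in compiled form; this text tells all that it offers.
- The arm moves only by the shell command python3 -m handwheel 'ROWS' [OPENING]. ROWS is JSON, a list of rows, each a list of 6 numbers: the shift along the world's x, y, z each as a share of 1 m, from -1 to 1, then the turn, a rotation vector about the world's x, y, z each as a share of 2 rad, from -1 to 1. In form: [[dx, dy, dz, wx, wy, wz], ...]. A call has exactly 8 rows; each row is the pose to reach, as a shift and turn from the pose commanded when the call began; what a row does not reach only later rows make up. A row lasts 1/12 s, in which the tool goes at most 41.7 mm and 7.16 degrees, less where a joint would pass 70% of its speed; a pose out of reach is approached as far as the arm can. A call with a number of a shift or a turn outside -1 to 1 is refused whole. A call with a gripper value outside its range is refused whole. OPENING is the opening, from -1 (shut) to 1 (fully open), so that 0 is half open, set as the call begins (- or left out, the last holds). The fingers move at their own pace and stop on an object; the grip force is fixed at half the most. Time passes only in rows, so rows that repeat a pose let the fingers close, or fill a call up. It gives the time, the measured TCP pose, the force, the opening and the grip force at its end, in the units of the state.
- bot.read_state(): the state, without advancing time (a new reading comes with each control period).
- cams.capture(name): name is "scene" or "side" or "wrist"; returns (picture, depth): 384x512x3 uint8, blue, green, red; 384x512 float32, m along the optical axis (not along the pixel's ray), 0 where there is no reading.
- cams.calibration(name): a dict with "mtx" (3x3 intrinsics, pixels), "R" (3x3) and "t" (3): a world point X has camera coordinates R X + t; the wrist camera has in their place "tool_from_camera" (4x4, takes a point from camera to tool coordinates, whose origin is the TCP and whose axes are the flange's). Camera axes: x right, y down, z forward; pixel columns grow to the right and rows downward; lengths in m; the calibration is good to about 2 mm. A picture is of the moment at which its call begins: read the wrist's pose just before it. calibration takes no time and is no camera call.
- bot.hand_in(): hands the job in; it is judged then, once.
Trained networks look in the newest picture that a camera, given by its name, has taken for a name from the list of things; names that differ only in an ending like _2 or _b are one class to them, and where a whole thing is asked for, a point or a joint stands for the part that bears it (a point fixed in the world has none). Each returns a list of dicts, best first, with "conf" (0 to 1); they miss things now and then, are a little off and sometimes report something else, mostly with a low value. They report only what shows in the picture. A call takes as long as a camera call. They do not tell look-alikes from the thing itself.
- models.spot_in(query, camera): "position" ([column, row] in pixels, amid what is visible of it).
- models.tip_of(query, camera): "position" ([column, row] in pixels: a listed point, or the origin of a listed thing).
The state is a dict: "time_s": time; "joint_positions": joint angles; "qvel": joint speeds; "tau": joint torques, N m; "position": TCP position; "tcp_rot": TCP orientation; "force": force on the tool from outside, world axes, zero at the start; "moment": the same for the moment, N m; "opening": opening from 0.0 (shut) to 1.0 (fully open); "grasp_force": force on a finger pad.
Only numpy, scipy, OpenCV 4.12 (cv2) and the standard library are available. Lean on these libraries where they do the work, as an engineer would, in place of code of your own. Each camera call takes 0.05 s, during which the arm holds its last target. There are 200 camera calls.

### The job

Take the two-tier steel tiffin apart for washing, from the top down: first lift off its lid and set it knob up in the pink basket, then lift the upper tin off the lower one and set it upright in the basket beside the lid. Set both down gently on the basket's floor rather than dropping them, leave the lower tin standing where it is, and do not disturb the single-tier tin, the mug or the chilli jar.

Things in the scene. Friction and masses are not known exactly. Their poses are not given: they have to be found in the camera images.
- lid_knob (a point): Centre of the black knob on the tiffin's steel lid (70 g). Knob: diameter 26 mm, 20 mm high, on a 12 mm stem; this point is 24 mm above the lid's top face. Lid: disc of diameter 68 mm, 5 mm thick; below it a plug of diameter 52 mm, 8 mm high, sits in the upper tin's mouth with 3 mm of play, its underside 37 mm below this point. z points up. Unlatched: it lifts straight off.
- upper_center (a point): Centre of the tiffin's upper steel tin (130 g, open top), half-way up its plain wall: a cylinder of outer diameter 64 mm, 48 mm high, wall 3 mm. A foot below it, diameter 52 mm, 8 mm high, underside 32 mm below this point, sits in the lower tin's mouth with 3 mm of play; the cylinder rests on the lower tin's rim. z points up. Unlatched: it lifts straight up.
- lower_center (a point): Centre of the lower steel tin of the tiffin (220 g, loose on the board), half-way up: outer diameter 64 mm, 64 mm high, wall 3 mm. z is up.
- basket_in (a point): Centre of the inner floor of the pink plastic basket, 4 mm above the board; the basket does not move. Open-topped, inside 192 mm along its x and 282 mm along its y (the long way), walls 4 mm thick and 60 mm high from the board. The axes turn with the basket; z is up.
- single_center (a point): Bystander: a closed single-tier steel tin of the same diameter (64 mm) and the same lid and knob as the tiffin, but only one tin high (103 mm to the top of the knob, against 151 mm for the whole tiffin). This point lies on its axis, 32 mm above its underside.
- jar_center (a point): Bystander: glass chilli jar with a dark lid, diameter 60 mm, 101 mm high; this point lies on its axis, 50 mm above its underside.
- mug_center (a point): Bystander: white enamel mug, diameter 80 mm, 80 mm high, handle towards its +y; this point lies on its axis, 40 mm above its underside.
Not all that is in view belongs to the job. What is shaped like the part that bears upper_center but blue is not meant.

How it is judged (in metres and radians):
On the way:
1. the lid lies knob up on the basket's floor while the upper tin still sits in the lower one (x of lid_knob in the frame of basket_in between -0.09 and 0.09 m and y of lid_knob in the frame of basket_in between -0.135 and 0.135 m and z of lid_knob in the frame of basket_in between 0.027 and 0.047 m and angle between lid_knob's own z axis and vertical below 0.18 rad and linear speed of lid below 0.05 m/s and horizontal distance between upper_center and lower_center below 0.012 m and z of upper_center in the frame of lower_center between 0.046 and 0.066 m), for 0.2 s.
At the end, for the whole second after the job is handed in: The lid (knob up) and the upper tin (upright) both stand inside the basket on its floor (height within 10 mm, tilt under 10 degrees), the lower tin stands upright within 40 mm of where it was, and all three are at rest (x of lid_knob in the frame of basket_in between -0.09 and 0.09 m and y of lid_knob in the frame of basket_in between -0.135 and 0.135 m and z of lid_knob in the frame of basket_in between 0.027 and 0.047 m and angle between each of lid_knob, upper_center's own z axis and vertical below 0.18 rad and x of upper_center in the frame of basket_in between -0.09 and 0.09 m and y of upper_center in the frame of basket_in between -0.135 and 0.135 m and z of upper_center in the frame of basket_in between 0.022 and 0.042 m and angle between lower_center's own z axis and vertical below 0.17 rad and distance of lower_center from where it was at the start of the episode below 0.04 m and linear speed of each of lid, upper, lower below 0.03 m/s); the robot touches nothing.
It fails at once if the single-tier tin is moved by more than 30 mm (distance of single_center from where it was at the start of the episode above 0.03 m).
It fails at once if the chilli jar is moved by more than 30 mm (distance of jar_center from where it was at the start of the episode above 0.03 m).
It fails at once if the mug is moved by more than 30 mm (distance of mug_center from where it was at the start of the episode above 0.03 m).
It fails at once if the lid or the upper tin is dropped into the basket (faster than 0.7 m/s close over its floor) ((x of lid_knob in the frame of basket_in between -0.1 and 0.1 m and y of lid_knob in the frame of basket_in between -0.145 and 0.145 m and z of lid_knob in the frame of basket_in below 0.097 m and linear speed of lid above 0.7 m/s) or (x of upper_center in the frame of basket_in between -0.1 and 0.1 m and y of upper_center in the frame of basket_in between -0.145 and 0.145 m and z of upper_center in the frame of basket_in below 0.092 m and linear speed of upper above 0.7 m/s)).
It fails at once if the lower tin is knocked over or lifted (angle between lower_center's own z axis and vertical above 0.5 rad or height (world z) of lower_center above 0.062 m).
It also fails if it takes over 72 s, if anything falls off the work surface, if the arm or the gripper's body presses on something with over 40 N, if the wrist force passes 120 N, or if a joint passes its speed limit or range.

## Working session

There is one attempt and no reset: what is moved stays moved. The work goes in short steps, Python scripts to look and compute and a shell command to move; the robot and the scene stay as the last step left them, time stands still between calls to the robot, and variables do not carry over. Pictures are saved under pics/ and viewed, at most 10 in all, crops included, and the job is handed in when it is done.

```bash
mkdir -p pics
cat > h.py <<'E'
import numpy as np,cv2
from rig import bot,cams,models
def world(cam,px,depth,c=None,win=2,st=None):
    c=c or cams.calibration(cam); u,v=map(int,np.round(px))
    p=depth[max(v-win,0):v+win+1,max(u-win,0):u+win+1]; p=p[p>0]; z=np.median(p)
    x=np.linalg.inv(c['mtx'])@[px[0],px[1],1]*z
    if 'R' in c: return c['R'].T@(x-c['t'])
    T=c['tool_from_camera']; x=T[:3,:3]@x+T[:3,3]
    return np.array(st['tcp_rot'])@x+st['position']
E
python3 - <<'E'
from h import *
ims=[]
for cam in ["scene","side"]:
    im,d=cams.capture(cam); np.save(f'd_{cam}.npy',d); cv2.imwrite(f'pics/{cam}.png',im)
    for q in ["lid_knob","upper_center","lower_center","basket_in","single_center","jar_center","mug_center"]:
        for r in models.tip_of(q,cam)[:3]:
            p=r['position']
            try: w=world(cam,p,d).round(3)
            except Exception as e: w=None
            print(cam,q,np.round(p),round(r['conf'],2),w)
print(bot.read_state())
E
```

```text
scene lid_knob [200. 255.] 0.63 [ 0.595 -0.266  0.153]
scene upper_center [186. 242.] 0.97 [ 0.466 -0.211  0.014]
scene upper_center [200. 267.] 0.76 [ 0.6   -0.276  0.119]
scene upper_center [253. 276.] 0.75 [ 0.673 -0.176  0.014]
scene lower_center [201. 279.] 0.75 [ 0.606 -0.286  0.085]
scene basket_in [318. 171.] 0.59 [0.596 0.249 0.006]
scene single_center [231. 242.] 0.79 [ 0.585 -0.158  0.068]
scene single_center [202. 265.] 0.61 [ 0.6   -0.269  0.119]
scene jar_center [312. 248.] 0.82 [ 0.761 -0.056  0.09 ]
scene mug_center [194. 190.] 0.81 [ 0.352 -0.065  0.019]
side lid_knob [278. 118.] 0.97 [ 0.599 -0.263  0.151]
side lid_knob [178. 199.] 0.27 [ 0.74  -0.006  0.078]
side lid_knob [281. 140.] 0.2 [ 0.579 -0.23   0.114]
side upper_center [280. 140.] 0.95 [ 0.581 -0.23   0.116]
side upper_center [252. 135.] 0.84 [ 0.689 -0.348  0.019]
side upper_center [316. 175.] 0.73 [ 0.486 -0.25   0.014]
side lower_center [276. 154.] 0.64 [ 0.587 -0.227  0.071]
side single_center [276. 192.] 0.86 [ 0.551 -0.107  0.066]
side jar_center [178. 199.] 0.83 [ 0.741 -0.006  0.077]
side mug_cente
[... 163 characters left out ...]
890408e+01, -1.02264758e+01]), 'qvel': array([-4.99098870e-05,  3.15333746e-02, -2.51399149e-02,  7.41726756e-02,
       -4.33144044e-02,  2.69655165e-02]), 'tau': array([ 1.00930818e-03, -4.39946795e+01, -1.76979250e+01,  6.33630599e-02,
        5.03193587e-02, -2.95600660e-05]), 'position': array([ 0.24729927, -0.57396926,  0.24757856]), 'tcp_rot': array([[ 9.18406041e-01,  3.95639160e-01, -7.08704167e-07],
       [ 3.95639159e-01, -9.18406040e-01, -4.54177418e-05],
       [-1.86199154e-05,  4.14315373e-05, -9.99999999e-01]]), 'force': array([ 0.67543318,  0.57957416, -0.40460812]), 'moment': array([-0.00019196,  0.05003648,  0.00696953]), 'grasp_force': 0.0, 'opening': 1.0009075779460783}
```

View pics/scene.png

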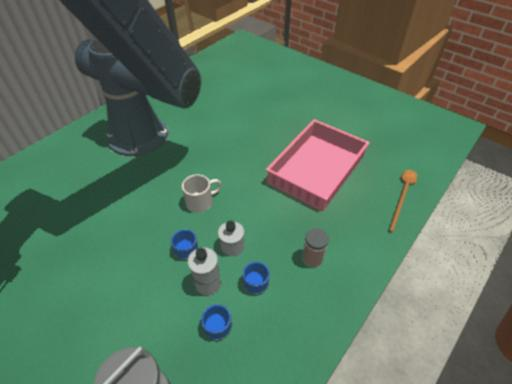

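View pics/side.png

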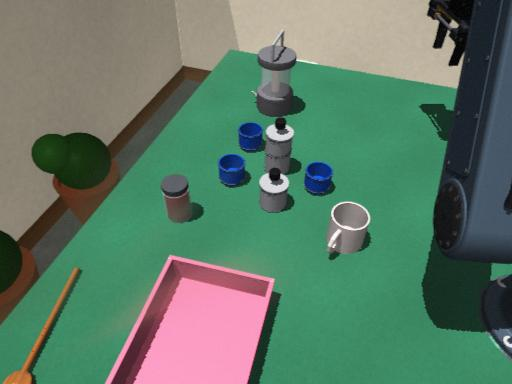

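The picture shows three blue tins, all decoys, at scene px (184,244), (256,278) and (216,322). There are two steel stacks with knobs:
- (203,270): two tiers, knob at about 0.15 m. This is the tiffin.
- (231,238): one tier, about 0.10 m high. This is the single-tier bystander.

Next I'll fit the axes and the basket from both depth maps, and make one enlarged crop to confirm.

```bash
cat > fit.py <<'E'
from h import *
from scipy.optimize import least_squares
P=[];C=[]
for cam in ["scene","side"]:
    c=cams.calibration(cam); d=np.load(f'd_{cam}.npy'); im=cv2.imread(f'pics/{cam}.png')
    v,u=np.nonzero(d>0); X=np.linalg.inv(c['mtx'])@np.vstack([u,v,np.ones(len(u))])*d[v,u]
    P.append((c['R'].T@(X-c['t'][:,None])).T); C.append(im[v,u].astype(int))
def circ(lab,x,y,z0,z1,r,rad=.05):
    for i in list(range(2))+[None]:
        Q=np.vstack(P) if i is None else P[i]
        m=(np.hypot(Q[:,0]-x,Q[:,1]-y)<rad)&(Q[:,2]>z0)&(Q[:,2]<z1); q=Q[m,:2]
        if len(q)<5: continue
        s=least_squares(lambda a:np.hypot(*(q-a).T)-r,[x,y],loss='soft_l1',f_scale=.002)
        print(lab,i,len(q),s.x.round(4),'top',Q[m,2].max().round(3))
circ('upper',.598,-.265,.07,.108,.032)
circ('lower',.598,-.265,.015,.06,.032)
circ('lidtop',.598,-.265,.11,.122,.034)
circ('single',.577,-.14,.015,.06,.032)
circ('jar',.755,-.03,.015,.08,.03)
circ('mug',.37,-.09,.015,.07,.04,.055)
Q=np.vstack(P);K=np.vstack(C)
m=(np.hypot(Q[:,0]-.598,Q[:,1]+.265)<.03)&(Q[:,2]>.13);print('knob',Q[m].mean(0).round(4),Q[m].min(0).round(3),Q[m].max(0).round(3))
pink=(K[:,2]-K[:,1]>60)&(abs(K[:,0]-K[:,1])<80)&(K[:,2]>150)&(Q[:,1]>0)&(Q[:,0]>.3)&(Q[:,0]<.9)&(Q[:,2]<.07)
m=pink&(Q[:,2]<.01)&(Q[:,2]>-.003);print('floor',cv2.minAreaRect(Q[m,:2].astype(np.float32)))
m=pink&(Q[:,2]>.056);r=cv2.minAreaRect(Q[m,:2].astype(np.float32));print('rim',m.sum(),r,cv2.boxPoints(r).round(3).tolist())
im=cv2.imread('pics/scene.png')[180:345,150:290]
cv2.imwrite('pics/crop.png',cv2.resize(im,None,fx=3.5,fy=3.5,interpolation=cv2.INTER_CUBIC))
E
python3 fit.py
```

```text
upper 0 218 [ 0.5904 -0.2586] top 0.108
upper 1 307 [ 0.5929 -0.2592] top 0.108
upper None 525 [ 0.5914 -0.259 ] top 0.108
lower 0 212 [ 0.5909 -0.2582] top 0.06
lower 1 293 [ 0.5934 -0.2588] top 0.06
lower None 505 [ 0.592  -0.2585] top 0.06
lidtop 0 503 [ 0.5827 -0.2525] top 0.122
lidtop 1 348 [ 0.5944 -0.2676] top 0.122
lidtop None 851 [ 0.5865 -0.2579] top 0.122
single 0 214 [ 0.5647 -0.1345] top 0.06
single 1 361 [ 0.5669 -0.135 ] top 0.06
single None 575 [ 0.5659 -0.1348] top 0.06
jar 0 305 [ 0.7582 -0.0284] top 0.08
jar 1 541 [ 0.7605 -0.0292] top 0.08
jar None 846 [ 0.7598 -0.0289] top 0.08
mug 0 542 [ 0.3859 -0.0806] top 0.07
mug 1 927 [ 0.3878 -0.0777] top 0.07
mug None 1469 [ 0.3874 -0.0783] top 0.07
knob [ 0.5918 -0.2569  0.1475] [ 0.577 -0.272  0.13 ] [ 0.604 -0.244  0.156]
floor ((0.652845561504364, 0.24112999439239502), (0.40686875581741333, 0.335338830947876), 2.111166000366211)
rim 2430 ((0.585608959197998, 0.26147061586380005), (0.20992359519004822, 0.30052000284194946), 3.933326482772827) [[0.47099998593330383, 0.40400001406669617], [0.4909999966621399, 0.10400000214576721], [0.7009999752044678, 0.11900000274181366], [0.6800000071525574, 0.4189999997615814]]
```

View pics/crop.png

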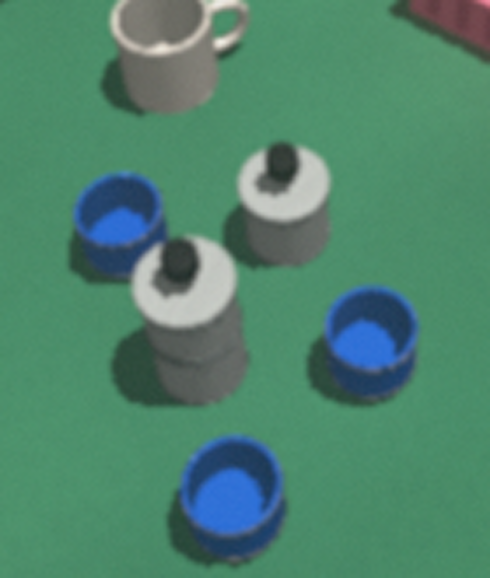

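The crop confirms it: the tall two-tier stack is the tiffin, with its axis at (0.592, -0.2585), and the single tin is at (0.566, -0.135). Before moving I'll locate the lantern relative to my path.

Run:
```python
from h import *
d=np.load('d_side.npy')
for p in [(276,105),(276,90),(276,58),(262,55),(292,55),(281,36)]: print(p,world('side',p,d,win=1).round(3))
```

```text
(276, 105) [ 0.66  -0.478  0.042]
(276, 90) [ 0.666 -0.491  0.083]
(276, 58) [ 0.674 -0.501  0.175]
(262, 55) [ 0.716 -0.506  0.174]
(292, 55) [ 0.638 -0.537  0.173]
(281, 36) [ 0.682 -0.571  0.207]
```

```bash
python3 -m handwheel '[[0.02,0.018,0,0,0,0],[0.048,0.044,0,0,0,0],[0.077,0.07,0,0,0,0],[0.106,0.097,0,0,0,0],[0.135,0.124,0,0,0,0],[0.164,0.15,0,0,0,0],[0.193,0.176,0,0,0,0],[0.22,0.201,0,0,0,0]]' 1
python3 -m handwheel '[[0.028,0.026,0,0,0,0],[0.056,0.052,0,0,0,0],[0.084,0.077,0,0,0,0],[0.105,0.097,0,0,0,0],[0.119,0.109,0,0,0,0],[0.125,0.115,0,0,0,0],[0.125,0.115,0,0,0,0],[0.125,0.115,0,0,0,0]]' 1
python3 - <<'E'
from h import *
st=bot.read_state(); im,d=cams.capture('wrist'); cv2.imwrite('pics/w1.png',im); np.save('w1.npy',d)
print(st['position'])
for r in models.tip_of('lid_knob','wrist')[:3]: print(np.round(r['position']),r['conf'],world('wrist',r['position'],d,st=st))
c=cams.calibration('wrist');T=c['tool_from_camera'];v,u=np.nonzero(d>0)
X=np.linalg.inv(c['mtx'])@np.vstack([u,v,np.ones(len(u))])*d[v,u];X=(np.array(st['tcp_rot'])@(T[:3,:3]@X+T[:3,3:])).T+st['position']
n=np.hypot(X[:,0]-.592,X[:,1]+.2585)<.03
q=X[n&(X[:,2]>.146)&(X[:,2]<.16)];print('knobtop',len(q),(q.min(0)+q.max(0))/2,q.min(0),q.max(0))
n=np.hypot(X[:,0]-.592,X[:,1]+.2585)<.045
q=X[n&(X[:,2]>.112)&(X[:,2]<.121)];print('lid',len(q),q.min(0),q.max(0),cv2.minEnclosingCircle(q[:,:2].astype(np.float32)))
E
```

```text
time_s: 1.47
position: [0.4688, -0.3714, 0.2477]
tcp_rot: [[0.918, 0.396, 0.0], [0.396, -0.918, -0.0], [0.0, 0.0, -1.0]]
force: [0.7, -1.1, 0.0]
opening: 0.999
grasp_force: 0.0
time_s: 2.13
position: [0.5919, -0.2582, 0.2474]
tcp_rot: [[0.918, 0.396, -0.001], [0.396, -0.918, -0.0], [-0.001, 0.0, -1.0]]
force: [0.1, -1.4, 0.2]
opening: 1.002
grasp_force: 0.0
[ 0.59186653 -0.25821122  0.24740072]
[255. 195.] 0.63 [ 0.59428021 -0.25575596  0.15023487]
knobtop 552 [ 0.59164057 -0.25812754  0.14898042] [ 0.57919673 -0.27077412  0.14601832] [ 0.6040844  -0.24548096  0.15194252]
lid 2439 [ 0.55812389 -0.29185506  0.11211087] [ 0.62495402 -0.22444698  0.11832679] ((0.5913709402084351, -0.25796034932136536), 0.03405638784170151)
```

View pics/w1.png

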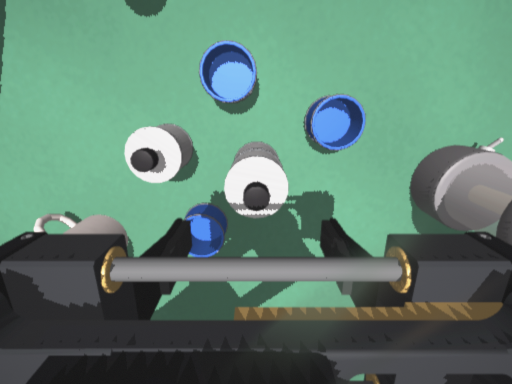

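The wrist view shows the tiffin's knob at (256,195), midway between the fingers, and its fit agrees within 1 mm. I'll descend and grip.

```bash
python3 -m handwheel '[[0,0,-0.015,0,0,0],[0,0,-0.035,0,0,0],[0,0,-0.055,0,0,0],[0,0,-0.075,0,0,0],[0,0,-0.09,0,0,0],[0,0,-0.097,0,0,0],[0,0,-0.1,0,0,0],[0,0,-0.1,0,0,0]]' 1
python3 -m handwheel '[[0,0,0,0,0,0],[0,0,0,0,0,0],[0,0,0,0,0,0],[0,0,0,0,0,0],[0,0,0,0,0,0],[0,0,0,0,0,0],[0,0,0,0,0,0],[0,0,0,0,0,0]]' -1
```

```text
time_s: 2.9
position: [0.5917, -0.2588, 0.1473]
tcp_rot: [[0.919, 0.394, -0.001], [0.394, -0.919, 0.0], [-0.001, -0.001, -1.0]]
force: [0.3, -0.0, -0.4]
opening: 0.999
grasp_force: 0.0
time_s: 3.57
position: [0.5924, -0.2579, 0.1476]
tcp_rot: [[0.918, 0.396, 0.0], [0.396, -0.918, -0.0], [0.0, 0.0, -1.0]]
force: [-0.1, 0.2, -0.6]
opening: 0.478
grasp_force: 0.0
```

```bash
python3 -m handwheel '[[0,0,0,0,0,0],[0,0,0,0,0,0],[0,0,0,0,0,0],[0,0,0,0,0,0],[0,0,0,0,0,0],[0,0,0,0,0,0],[0,0,0,0,0,0],[0,0,0,0,0,0]]' -1
python3 -m handwheel '[[0,0,0,0,0,0],[0,0,0,0,0,0],[0,0,0.002,0,0,0],[0,0,0.006,0,0,0],[0,0,0.011,0,0,0],[0,0,0.016,0,0,0],[0,0,0.02,0,0,0],[0,0,0.02,0,0,0]]' -1
```

```text
time_s: 4.23
position: [0.5923, -0.258, 0.1475]
tcp_rot: [[0.918, 0.396, -0.0], [0.396, -0.918, -0.0], [-0.0, 0.0, -1.0]]
force: [0.2, 0.4, -1.5]
opening: 0.289
grasp_force: 30.0
time_s: 4.9
position: [0.593, -0.2584, 0.1691]
tcp_rot: [[0.918, 0.396, 0.002], [0.396, -0.918, -0.001], [0.002, 0.002, -1.0]]
force: [0.0, -0.4, -0.7]
opening: 0.285
grasp_force: 30.0
```

Lid lifted (about 0.7 N of weight, opening 25 mm). Carry it to the basket's near half (0.590, 0.1915).

```bash
python3 -m handwheel '[[0,0,0.015,0,0,0],[0,0,0.035,0,0,0],[0,0.008,0.055,0,0,0],[0,0.025,0.07,0,0,0],[0,0.05,0.08,0,0,0],[0,0.08,0.08,0,0,0],[0,0.112,0.08,0,0,0],[0,0.145,0.08,0,0,0]]' -1
python3 -m handwheel '[[0,0.035,0,0,0,0],[0,0.07,0,0,0,0],[0,0.105,0,0,0,0],[0,0.14,0,0,0,0],[0,0.175,0,0,0,0],[0,0.21,0,0,0,0],[0,0.24,0,0,0,0],[0,0.265,0,0,0,0]]' -1
python3 -m handwheel '[[-0.001,0.02,0,0,0,0],[-0.002,0.033,0,0,0,0],[-0.002,0.039,-0.005,0,0,0],[-0.002,0.039,-0.02,0,0,0],[-0.002,0.039,-0.04,0,0,0],[-0.002,0.039,-0.06,0,0,0],[-0.002,0.039,-0.075,0,0,0],[-0.002,0.039,-0.08,0,0,0]]' -1
python3 - <<'E'
from h import *
cams.capture('scene'); im,d=cams.capture('scene'); cv2.imwrite('pics/s2.png',cv2.resize(im[100:300,180:400],None,fx=2.7,fy=2.7))
E
```

```text
time_s: 5.57
position: [0.5918, -0.1109, 0.2481]
tcp_rot: [[0.919, 0.395, 0.0], [0.395, -0.919, 0.0], [0.0, -0.0, -1.0]]
force: [0.2, 0.5, -0.9]
opening: 0.285
grasp_force: 30.0
time_s: 6.23
position: [0.5909, 0.1555, 0.2477]
tcp_rot: [[0.918, 0.398, -0.001], [0.398, -0.918, 0.001], [-0.0, -0.001, -1.0]]
force: [-0.5, -1.0, -0.1]
opening: 0.287
grasp_force: 30.0
time_s: 6.9
position: [0.5883, 0.19, 0.1646]
tcp_rot: [[0.919, 0.395, -0.006], [0.395, -0.919, -0.001], [-0.006, -0.001, -1.0]]
force: [-0.2, 0.2, -0.4]
opening: 0.287
grasp_force: 30.0
```

View pics/s2.png

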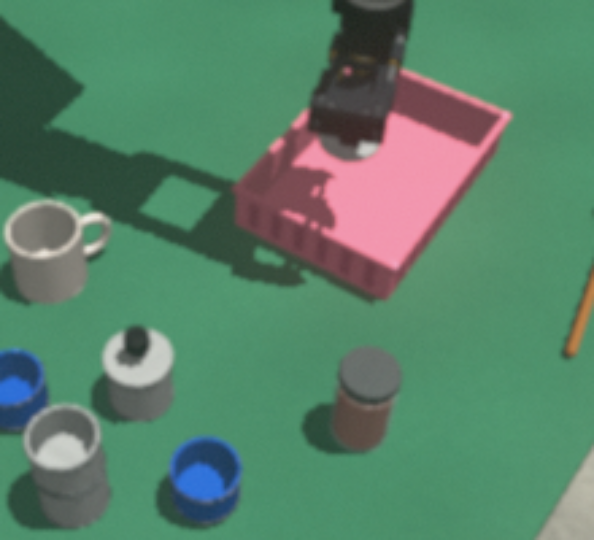

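The picture shows the lid held over the basket (around (350,145) in the crop), the upper tin still seated on the lower one, and the bystanders in place. I'll lower it gently.

```bash
python3 -m handwheel '[[0,0,-0.015,0,0,0],[0,0,-0.035,0,0,0],[0,0,-0.055,0,0,0],[0,0,-0.075,0,0,0],[0,0,-0.09,0,0,0],[0,0,-0.102,0,0,0],[0,0,-0.108,0,0,0],[0,0,-0.11,0,0,0]]' -1
python3 -m handwheel '[[0,0,-0.002,0,0,0],[0,0,-0.004,0,0,0],[0,0,-0.006,0,0,0],[0,0,-0.007,0,0,0],[0,0,-0.008,0,0,0],[0,0,-0.009,0,0,0],[0,0,-0.009,0,0,0],[0,0,-0.009,0,0,0]]' -1
```

```text
time_s: 7.67
position: [0.5905, 0.1909, 0.0572]
tcp_rot: [[0.918, 0.395, -0.0], [0.395, -0.918, -0.0], [-0.0, -0.0, -1.0]]
force: [-0.9, -1.0, -0.3]
opening: 0.291
grasp_force: 30.0
time_s: 8.33
position: [0.5903, 0.191, 0.0486]
tcp_rot: [[0.918, 0.396, 0.0], [0.396, -0.918, 0.0], [0.0, -0.0, -1.0]]
force: [-0.3, -0.2, -0.0]
opening: 0.285
grasp_force: 30.0
```

```bash
python3 -m handwheel '[[0,0,-0.0005,0,0,0],[0,0,-0.001,0,0,0],[0,0,-0.0015,0,0,0],[0,0,-0.002,0,0,0],[0,0,-0.002,0,0,0],[0,0,-0.002,0,0,0],[0,0,-0.002,0,0,0],[0,0,-0.002,0,0,0]]' -1
```

```text
time_s: 9.0
position: [0.5904, 0.191, 0.0474]
tcp_rot: [[0.918, 0.396, 0.0], [0.396, -0.918, 0.0], [0.0, 0.0, -1.0]]
force: [-1.7, -0.7, 5.3]
opening: 0.287
grasp_force: 30.0
```

Contact at 5 N. I'll open the jaws and rise.

```bash
python3 -m handwheel '[[0,0,0,0,0,0],[0,0,0,0,0,0],[0,0,0,0,0,0],[0,0,0,0,0,0],[0,0,0,0,0,0],[0,0,0,0,0,0],[0,0,0,0,0,0],[0,0,0,0,0,0]]' 1
python3 -m handwheel '[[0,0,0.003,0,0,0],[0,0,0.01,0,0,0],[0,0,0.03,0,0,0],[0,0,0.06,0,0,0],[0,0,0.095,0,0,0],[0,0,0.13,0,0,0],[0,0,0.165,0,0,0],[0,0,0.2,0,0,0]]' 1
python3 - <<'E'
from h import *
im,d=cams.capture('scene'); print(bot.read_state()['opening'])
c=cams.calibration('scene')
for cam in ['scene','side']:
    im,d=cams.capture(cam);cv2.imwrite(f'pics/{cam}.png',im);np.save(f'd_{cam}.npy',d)
    if cam=='scene':cv2.imwrite('pics/s3.png',cv2.resize(im[100:300,180:400],None,fx=2.7,fy=2.7))
E
python3 fit.py | grep -E 'None'
```

```text
time_s: 9.67
position: [0.5903, 0.1911, 0.0464]
tcp_rot: [[0.918, 0.396, -0.0], [0.396, -0.918, 0.0], [-0.0, -0.0, -1.0]]
force: [0.2, -0.6, -0.3]
opening: 0.811
grasp_force: 0.0
time_s: 10.33
position: [0.5899, 0.191, 0.249]
tcp_rot: [[0.918, 0.396, 0.001], [0.396, -0.918, 0.0], [0.001, 0.0, -1.0]]
force: [0.2, 0.4, -1.1]
opening: 1.001
grasp_force: 0.0
0.9999801157206942
upper None 1081 [ 0.593  -0.2582] top 0.108
lower None 513 [ 0.592  -0.2585] top 0.06
lidtop None 235 [ 0.5909 -0.258 ] top 0.118
single None 563 [ 0.5657 -0.1349] top 0.06
jar None 349 [ 0.7583 -0.0283] top 0.08
mug None 1470 [ 0.3874 -0.0784] top 0.07fit.py:22: RuntimeWarning: Mean of empty slice.
  m=(np.hypot(Q[:,0]-.598,Q[:,1]+.265)<.03)&(Q[:,2]>.13);print('knob',Q[m].mean(0).round(4),Q[m].min(0).round(3),Q[m].max(0).round(3))
  ret = um.true_divide(
Traceback (most recent call last):
  File "fit.py", line 22, in <module>
    m=(np.hypot(Q[:,0]-.598,Q[:,1]+.265)<.03)&(Q[:,2]>.13);print('knob',Q[m].mean(0).round(4),Q[m].min(0).round(3),Q[m].max(0).round(3))
                                                                                              ~~~~~~~~^^^
ValueError: zero-size array to reduction operation minimum which has no identity
```

View pics/s3.png

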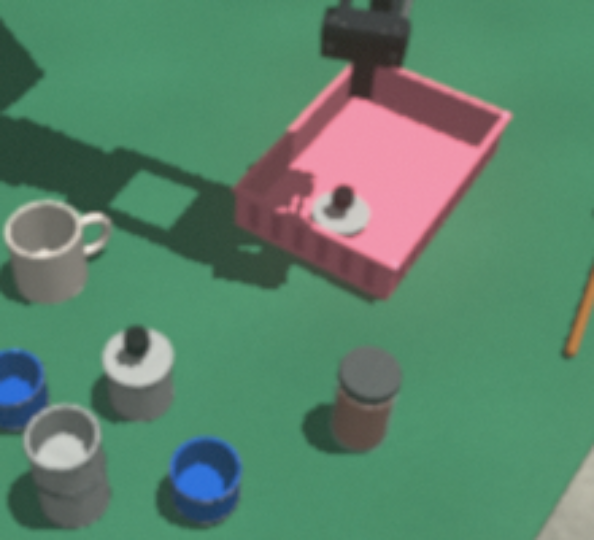

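The lid lies knob up in the basket (crop (342,210)), the upper tin is seated and everything else is undisturbed. Now I go back for the upper tin.

```bash
python3 -m handwheel '[[0,-0.02,0,0,0,0],[0,-0.05,0,0,0,0],[0,-0.085,0,0,0,0],[0,-0.12,0,0,0,0],[0,-0.155,0,0,0,0],[0.001,-0.19,0,0,0,0],[0.001,-0.225,0,0,0,0],[0.001,-0.26,0,0,0,0]]' 1
python3 -m handwheel '[[0,-0.035,0,0,0,0],[0.001,-0.07,0,0,0,0],[0.001,-0.105,0,0,0,0],[0.001,-0.14,0,0,0,0],[0.001,-0.165,0,0,0,0],[0.001,-0.183,0,0,0,0],[0.001,-0.1895,0,0,0,0],[0.001,-0.1895,0,0,0,0]]' 1
python3 -m handwheel '[[0,0,-0.01,0,0,0],[0,0,-0.025,0,0,0],[0,0,-0.04,0,0,0],[0,0,-0.055,0,0,0],[0,0,-0.07,0,0,0],[0,0,-0.085,0,0,0],[0,0,-0.095,0,0,0],[0,0,-0.1,0,0,0]]' 1
```

```text
time_s: 11.15
position: [0.5901, -0.0703, 0.2453]
tcp_rot: [[0.918, 0.396, -0.003], [0.396, -0.918, 0.001], [-0.002, -0.002, -1.0]]
force: [0.5, -0.2, -0.4]
opening: 1.0
grasp_force: 0.0
time_s: 11.82
position: [0.5918, -0.2594, 0.2456]
tcp_rot: [[0.919, 0.394, -0.001], [0.394, -0.919, 0.001], [-0.001, -0.001, -1.0]]
force: [-0.5, 0.0, -1.1]
opening: 0.996
grasp_force: 0.0
time_s: 12.48
position: [0.5914, -0.2558, 0.1444]
tcp_rot: [[0.918, 0.398, -0.003], [0.398, -0.918, 0.003], [-0.002, -0.004, -1.0]]
force: [0.5, 0.2, -0.4]
opening: 1.003
grasp_force: 0.0
```

```bash
python3 -m handwheel '[[0,0,-0.005,0,0,0],[0,0,-0.012,0,0,0],[0,0,-0.02,0,0,0],[0,0,-0.03,0,0,0],[0,0,-0.038,0,0,0],[0,0,-0.044,0,0,0],[0,0,-0.047,0,0,0],[0,0,-0.047,0,0,0]]' 1
python3 -m handwheel '[[0,0,0,0,0,0],[0,0,0,0,0,0],[0,0,0,0,0,0],[0,0,0,0,0,0],[0,0,0,0,0,0],[0,0,0,0,0,0],[0,0,0,0,0,0],[0,0,0,0,0,0]]' -1
```

```text
time_s: 13.15
position: [0.5918, -0.2583, 0.0985]
tcp_rot: [[0.918, 0.395, -0.002], [0.395, -0.918, 0.001], [-0.001, -0.002, -1.0]]
force: [0.6, -0.1, 0.9]
opening: 0.992
grasp_force: 0.0
time_s: 13.82
position: [0.5926, -0.2586, 0.1]
tcp_rot: [[0.918, 0.396, 0.001], [0.396, -0.918, -0.001], [0.0, 0.001, -1.0]]
force: [0.3, -0.2, 2.3]
opening: 0.739
grasp_force: 30.0
```

Gripped at 64 mm. I'll lift slowly, straight up, so the foot clears the lower tin.

```bash
python3 -m handwheel '[[0,0,0.001,0,0,0],[0,0,0.003,0,0,0],[0,0,0.006,0,0,0],[0,0,0.01,0,0,0],[0,0,0.015,0,0,0],[0,0,0.02,0,0,0],[0,0,0.025,0,0,0],[0,0,0.025,0,0,0]]' -1
python3 - <<'E'
from h import *
im,d=cams.capture('scene');cv2.imwrite('pics/s4.png',cv2.resize(im[160:320,120:340],None,fx=2.7,fy=2.7))
E
```

```text
time_s: 14.48
position: [0.5931, -0.2589, 0.1261]
tcp_rot: [[0.918, 0.396, 0.002], [0.396, -0.918, -0.002], [0.002, 0.002, -1.0]]
force: [0.4, 0.2, -1.0]
opening: 0.738
grasp_force: 30.0
```

View pics/s4.png

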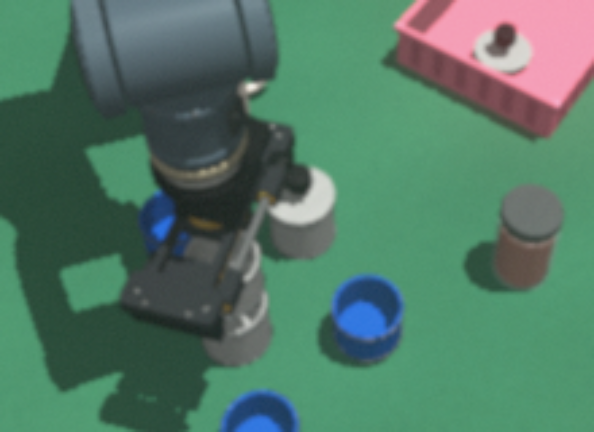

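The upper tin is off, with its foot clear, and the lower tin stands at (238,335). Carry it to (0.581, 0.3295).

```bash
python3 -m handwheel '[[0,0,0.01,0,0,0],[0,0,0.027,0,0,0],[0,0,0.05,0,0,0],[0,0,0.075,0,0,0],[0,0.006,0.1,0,0,0],[0,0.02,0.118,0,0,0],[0,0.042,0.125,0,0,0],[0,0.07,0.125,0,0,0]]' -1
python3 -m handwheel '[[0,0.032,0,0,0,0],[0,0.065,0,0,0,0],[0,0.1,0,0,0,0],[0,0.135,0,0,0,0],[0,0.17,0,0,0,0],[-0.001,0.205,0,0,0,0],[-0.001,0.24,0,0,0,0],[-0.002,0.275,0,0,0,0]]' -1
python3 -m handwheel '[[-0.001,0.035,0,0,0,0],[-0.002,0.07,0,0,0,0],[-0.003,0.105,0,0,0,0],[-0.005,0.14,0,0,0,0],[-0.006,0.173,0,0,0,0],[-0.008,0.203,0,0,0,0],[-0.009,0.225,0,0,0,0],[-0.009,0.24,0,0,0,0]]' -1
python3 -m handwheel '[[0,0.003,0,0,0,0],[0,0.003,-0.006,0,0,0],[0,0.003,-0.02,0,0,0],[0,0.003,-0.04,0,0,0],[0,0.003,-0.06,0,0,0],[0,0.003,-0.08,0,0,0],[0,0.003,-0.095,0,0,0],[0,0.003,-0.1,0,0,0]]' -1
```

```text
time_s: 15.2
position: [0.5937, -0.19, 0.253]
tcp_rot: [[0.919, 0.393, 0.006], [0.394, -0.919, -0.004], [0.004, 0.006, -1.0]]
force: [0.4, 0.9, -0.7]
opening: 0.74
grasp_force: 30.0
time_s: 15.87
position: [0.59, 0.0882, 0.2501]
tcp_rot: [[0.918, 0.396, 0.0], [0.396, -0.918, 0.0], [0.0, 0.0, -1.0]]
force: [0.2, -0.9, -1.0]
opening: 0.737
grasp_force: 29.9
time_s: 16.53
position: [0.5804, 0.3292, 0.2499]
tcp_rot: [[0.917, 0.398, -0.0], [0.398, -0.917, 0.001], [0.0, -0.001, -1.0]]
force: [-0.2, -0.5, -0.9]
opening: 0.739
grasp_force: 30.0
time_s: 17.2
position: [0.5799, 0.3265, 0.1463]
tcp_rot: [[0.919, 0.394, -0.006], [0.394, -0.919, -0.003], [-0.007, 0.0, -1.0]]
force: [-0.4, 0.2, -0.6]
opening: 0.738
grasp_force: 30.0
```

```bash
python3 -m handwheel '[[0,0,-0.012,0,0,0],[0,0,-0.03,0,0,0],[0,0,-0.05,0,0,0],[0,0,-0.068,0,0,0],[0,0,-0.08,0,0,0],[0,0,-0.088,0,0,0],[0,0,-0.092,0,0,0],[0,0,-0.092,0,0,0]]' -1
python3 -m handwheel '[[0,0,-0.002,0,0,0],[0,0,-0.004,0,0,0],[0,0,-0.005,0,0,0],[0,0,-0.006,0,0,0],[0,0,-0.007,0,0,0],[0,0,-0.008,0,0,0],[0,0,-0.008,0,0,0],[0,0,-0.008,0,0,0]]' -1
```

```text
time_s: 17.87
position: [0.5814, 0.3293, 0.0571]
tcp_rot: [[0.919, 0.395, -0.0], [0.395, -0.919, -0.0], [-0.001, 0.0, -1.0]]
force: [-0.4, 0.7, -1.3]
opening: 0.739
grasp_force: 30.0
time_s: 18.53
position: [0.5813, 0.3296, 0.0495]
tcp_rot: [[0.918, 0.396, -0.0], [0.396, -0.918, -0.0], [-0.0, 0.0, -1.0]]
force: [-1.2, 0.1, -0.7]
opening: 0.741
grasp_force: 30.0
```

```bash
python3 -m handwheel '[[0,0,-0.0005,0,0,0],[0,0,-0.001,0,0,0],[0,0,-0.0015,0,0,0],[0,0,-0.002,0,0,0],[0,0,-0.0025,0,0,0],[0,0,-0.0025,0,0,0],[0,0,-0.0025,0,0,0],[0,0,-0.0025,0,0,0]]' -1
```

```text
time_s: 19.2
position: [0.5813, 0.3295, 0.048]
tcp_rot: [[0.918, 0.396, 0.0], [0.396, -0.918, -0.0], [0.0, 0.0, -1.0]]
force: [-1.5, -0.5, 5.3]
opening: 0.739
grasp_force: 30.0
```

Contact. Open the jaws, rise and check.

```bash
python3 -m handwheel '[[0,0,0,0,0,0],[0,0,0,0,0,0],[0,0,0,0,0,0],[0,0,0,0,0,0],[0,0,0,0,0,0],[0,0,0,0,0,0],[0,0,0,0,0,0],[0,0,0,0,0,0]]' 1
python3 -m handwheel '[[0,0,0.002,0,0,0],[0,0,0.008,0,0,0],[0,0,0.02,0,0,0],[0,0,0.04,0,0,0],[0,0,0.07,0,0,0],[0,0,0.1,0,0,0],[0,0,0.125,0,0,0],[0,0,0.15,0,0,0]]' 1
python3 -m handwheel '[[0,0,0.02,0,0,0],[0,0,0.04,0,0,0],[0,0,0.05,0,0,0],[0,0,0.05,0,0,0],[0,0,0.05,0,0,0],[0,0,0.05,0,0,0],[0,0,0.05,0,0,0],[0,0,0.05,0,0,0]]' 1
python3 - <<'E'
from h import *
for cam in ['scene','side']:
    im,d=cams.capture(cam);cv2.imwrite(f'pics/{cam}.png',im);np.save(f'd_{cam}.npy',d)
    if cam=='scene':cv2.imwrite('pics/s5.png',cv2.resize(im[100:300,180:400],None,fx=2.7,fy=2.7))
E
python3 fit.py 2>/dev/null| grep -E 'None'
```

```text
time_s: 19.87
position: [0.5813, 0.3295, 0.0469]
tcp_rot: [[0.918, 0.396, -0.0], [0.396, -0.918, -0.0], [-0.0, 0.0, -1.0]]
force: [-0.5, -0.6, -0.7]
opening: 0.997
grasp_force: 0.0
time_s: 20.53
position: [0.5816, 0.3297, 0.2002]
tcp_rot: [[0.918, 0.396, 0.002], [0.396, -0.918, 0.001], [0.002, 0.0, -1.0]]
force: [0.2, 0.5, 0.7]
opening: 1.003
grasp_force: 0.0
time_s: 21.2
position: [0.5806, 0.3292, 0.2453]
tcp_rot: [[0.918, 0.396, -0.003], [0.396, -0.918, -0.001], [-0.003, -0.0, -1.0]]
force: [-0.8, 0.5, -0.2]
opening: 0.999
grasp_force: 0.0
lower None 429 [ 0.5925 -0.2593] top 0.059
single None 572 [ 0.5658 -0.1348] top 0.06
jar None 430 [ 0.759  -0.0285] top 0.08
mug None 1482 [ 0.3874 -0.0783] top 0.07
```

View pics/s5.png

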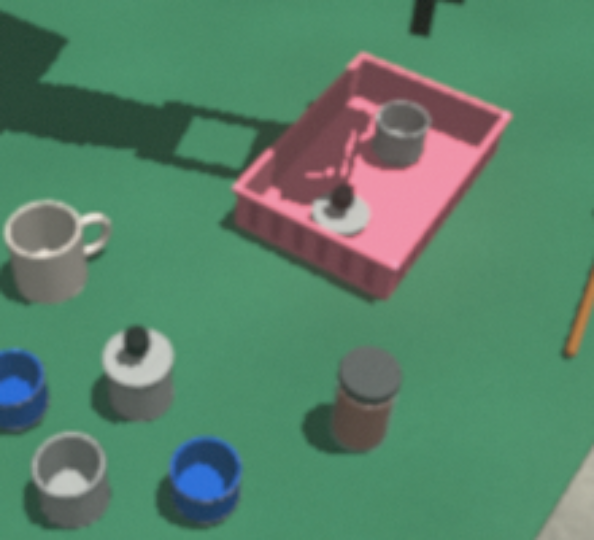

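The lid (342,210) and the upper tin (402,132) both stand in the basket, the lower tin is in place and the bystanders haven't moved.

```bash
python3 -c "
from rig import bot
print(bot.hand_in())"
```

```text
the job is handed in; nothing more can be done
None
```

The job is handed in: the lid (knob up) and the upper tin (upright) are on the basket floor, the lower tin is where it was, and the single tin, mug and jar are undisturbed; the hand-in gave no verdict.

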